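# Open the service box and shut the gas cock

## Robot

A 7-joint arm with a two-finger parallel gripper is mounted at the origin on the work surface. World frame = base frame: x ahead of the robot, y to its left, z up, the work surface at z = 0. Lengths are in m, angles in rad, forces in N, time in s.
With the tool pointing down it reaches from about 0.35 to 0.9 m from the base axis. Payload 8.1 kg.
Tool frame: the origin (TCP) lies midway between the tips of the shut fingers; the grasp point (between the pads) lies 19 mm behind it; z points along the fingers, y is the line along which they close (so a half turn about z gives the same grasp; the last joint's range is limited). The gripper opens to 92 mm and grips with 3 to 60 N. Pads are 19 mm wide; open, the fingers measure 130 mm over their backs; the gripper's body (75 mm by 190 mm) begins 47 mm behind the grasp point.
Start: joints at [-0.103, 0.434, 0.025, 1.573, -0.012, 1.134, -0.075], TCP at [0.625, -0, 0.227] pointing down, gripper open.
Joint ranges: [-2.62, 2.62], [-0.44, 2.09], [-1.27, 1.32], [0.08, 2.57], [-1.32, 4.46], [0.12, 2], [-2.74, 2.74]. Speed limits (rad/s): [2.22, 2.22, 3.01, 3.01, 3.14, 3.14, 3.14].

## Interface

Orientations are given as a rotation vector (axis times angle).
In Python, from cell import arm gives the robot as it stands.
- The arm moves only by the tool send_rows, never from a script. Its argument "increments" is a list of rows, each a list of 3 entries, a list of its own where there are three numbers: the finger opening in cm, from 0 to 9.18, then the shift along the tool's x, y, z in cm, then the turn, a rotation vector about the tool's x, y, z in rad. A call has 1 to 5 rows; each row shifts and turns the commanded pose from where the row before left it, along the tool's axes as they then stand; what a row does not reach is not made up. A row lasts 1/10 s, in which the tool goes at most 50 mm and 8.59 degrees, less where a joint would pass 70% of its speed; a pose out of reach is approached as far as the arm can. A call is refused whole if a number of a shift passes 5 or a number of a turn 0.15, either way. A call with a gripper value outside its range is refused whole. The fingers move at their own pace and stop on an object; "force" is the grip in N (left out, the last holds). Time passes only in rows, so rows that do not move let the fingers close. It gives the time, the measured TCP pose, the force, the opening and the grip force at its end, in the units of the state.
- arm.observe(): the state, without advancing time (a new reading comes with each control period).
- arm.get_image(name): name is "scene" or "side" or "wrist"; returns the picture (384x512x3 uint8, red, green, blue); there is no depth.
- arm.camera_params(name): a dict with "camera_matrix" (3x3 intrinsics, pixels), "R" (3x3) and "t" (3): a world point X has camera coordinates R X + t. Camera axes: x right, y down, z forward; pixel columns grow to the right and rows downward; lengths in m; the calibration is good to about 2 mm. A picture is of the moment at which its call begins: read the wrist's pose just before it. camera_params takes no time and is no camera call; for the wrist camera it gives the pose at the moment of the call.
- arm.sign_off(): hands the job in; it is judged then, once.
The state is a dict: "clock": time; "joints": joint angles; "dq": joint speeds; "joint_efforts": joint torques, N m; "position": TCP position; "ee_rot": TCP orientation; "force": force on the tool from outside, world axes, zero at the start; "ft_torque": the same for the moment, N m; "width": opening from 0.0 (shut) to 1.0 (fully open); "gripper_force": force on a finger pad.
Only numpy, scipy, OpenCV 4.12 (cv2) and the standard library are available. Lean on these libraries where they do the work, as an engineer would, in place of code of your own. Each camera call takes 0.05 s, during which the arm holds its last target. There are 200 camera calls.

## Task

Shut off the torch gas: the gas cock is in the half of the low wooden service box where the copper pipe passes through the wall. By its pull, slide the door over that half fully open, past its neighbour, then turn the cock's lever handle clockwise (seen from above) a quarter turn against its stop, so that it lies across the pipe. Let go, leave that door fully open so that the handle can be seen, and leave the other door and the things lying about where they are.

Things in the scene. Friction and masses are not known exactly. Their poses are not given: they have to be found in the camera images.
- box: Fixed low open-topped wooden box, 260 mm (x) by 520 mm (y), 117 mm high over the aluminium rails on its long edges. Origin: centre of its underside; x points away from the robot, y to the left, along the rails. Walls 12 mm, end walls 93 mm high. Its two flat doors slide along y on two tracks, the left beneath the right. The cock is in one half; the other holds a filter with no outside pipe.
- left_door (a joint): Left door (box y above 0), an aluminium sheet 234 by 268 mm, 5 mm thick, lying flat, top face 102 mm above the bench, 0.6 kg. Value in m: 0 closed, grows as it slides towards the box's -y (beneath the right door), 0.167 fully open at a hard stop. Friction about 2.5 N; it stays where it is left. It starts closed or up to 12 mm ajar.
- right_door (a joint): Right door (box y below 0), the same sheet on the upper track, top face 112 mm above the bench. Value in m: 0 closed, grows as it slides towards the box's +y (over the left door), 0.167 fully open at a hard stop. Friction and start as the left one's.
- left_door_pull (a point): Centre of the left door's pull: an upright dark steel bar on the door, 70 mm along the box's x, 12 mm thick along y (the sliding direction), 30 mm high; its foot on the door's face is 15 mm below this point. 14 mm from the door's outer edge. Axes as the box's. When fully open it stands at least 20 mm clear of the other door's edge.
- right_door_pull (a point): Centre of the right door's pull: the same bar, mirrored. When the right door is fully open its inner edge stays at least 20 mm clear of the left door's pull.
- cock_stem (a point): On the upright turning axis of the brass gas cock, at mid-height of its lever, 78 mm above the bench. Axes as the box's. The 18 mm copper pipe runs along x through the axis, out of the far wall and down to the bench 75 mm beyond it; a brass nozzle leaves the near wall in line. Pipe and valve body lie at least 18 mm below this point; nothing else is near the lever's sweep at its height.
- handle_grip (a point): On the lever handle, 48 mm from the turning axis, at its mid-height, a good place to take or push it. The lever is a straight steel bar with a black sleeve, 14 mm wide, 12 mm high, reaching 75 mm from the axis; it moves in a level circle. This point's own -x direction points outward along the lever.
- cock_handle (a joint): Angle of the lever handle in rad: 0 = along the pipe, pointing to the box's -x (towards the robot), gas open; grows clockwise seen from above; 1.571 = across the pipe, pointing to the box's +y, gas shut, hard stop. It starts at 0 to 0.3. Friction about 0.15 N m; it stays where it is left.
- hammer: Hammer, 240 mm, lying on the bench past the box's right end. Leave alone. Origin: its underside.
- bowl: Shallow metal bowl, 100 mm across, 35 mm high, on the bench past the box's left end. Leave alone. Origin: centre of its underside.
- tin_a: Small flat tin, 36 mm across, 32 mm high, on the box's floor in the far left corner. Leave alone.
- tin_b: The same tin, on the box's floor at the far wall in the right half. Leave alone.

How it is judged:
On the way, in this order (a step that is already met when the one before it is completed fails the run):
1. the door over the gas cock is slid fully open (((y of cock_stem in the frame of box above 0 m and value of joint left_door above 0.147 m) or (y of cock_stem in the frame of box below 0 m and value of joint right_door above 0.147 m))), for 0.2 s.
2. the cock's handle is turned across the pipe (value of joint cock_handle above 1.45 rad), for 0.2 s.
At the end, for the whole second after the job is handed in: The door over the gas cock is open to within 20 mm of its stop (value above 0.147), the other door is no more than 35 mm open, the doors are at rest, and the cock's handle is across the pipe within 7 degrees (value above 1.45) (((y of cock_stem in the frame of box above 0 m and value of joint left_door above 0.147 m) or (y of cock_stem in the frame of box below 0 m and value of joint right_door above 0.147 m)) and not ((y of cock_stem in the frame of box above 0 m and value of joint right_door above 0.035 m) or (y of cock_stem in the frame of box below 0 m and value of joint left_door above 0.035 m)) and value of joint cock_handle above 1.45 rad and velocity of joint left_door between -0.01 and 0.01 m/s and velocity of joint right_door between -0.01 and 0.01 m/s); the robot touches nothing.
It fails at once if the other door is slid open by more than 35 mm ((y of cock_stem in the frame of box above 0 m and value of joint right_door above 0.035 m) or (y of cock_stem in the frame of box below 0 m and value of joint left_door above 0.035 m)).
It fails at once if a thing lying about is shifted by more than 40 mm (distance of any of hammer, bowl, tin_a, tin_b from where it was at the start of the episode above 0.04 m).
It also fails if it takes over 53 s, if anything falls off the work surface, if the arm or the gripper's body presses on something with over 40 N, if the wrist force passes 120 N, or if a joint passes its speed limit or range.

## Working session

There is one attempt and no reset: what is moved stays moved. The work goes in short steps, Python scripts to look and compute and a tool call to move; the robot and the scene stay as the last step left them, time stands still between calls to the robot, and variables do not carry over. Pictures are saved under pics/ and viewed, at most 10 in all, crops included, and the job is handed in when it is done.

Besides the shell and the picture viewer there is one more tool, called after "Call:" in YAML: its name, and indented under it one key for each argument. send_rows: Moves the arm, as the interface text tells. Its arguments: {"type":"object","properties":{"increments":{"type":"array"},"force":{"type":"number"}},"required":["increments"]}

```bash
mkdir -p pics
python3 - <<'E'
from cell import arm
import cv2,numpy as np
s=arm.observe();print(s['clock'],s['position'],s['ee_rot'])
for n in("scene","side"):
    cv2.imwrite(f"pics/{n}0.png",arm.get_image(n)[:,:,::-1])
    p=arm.camera_params(n);print(n,np.round(p['camera_matrix'],1).tolist(),np.round(-p['R'].T@p['t'],3))
E
```

```text
0.0 [ 6.24509749e-01 -4.07547718e-05  2.25956413e-01] [-2.22079736e+00 -2.22073923e+00  1.83711403e-03]
scene [[464.9, 0.0, 253.7], [0.0, 464.9, 198.7], [0.0, 0.0, 1.0]] [ 1.4   -0.242  1.319]
side [[393.2, 0.0, 251.5], [0.0, 393.2, 197.9], [0.0, 0.0, 1.0]] [0.494 0.766 0.936]
```

View pics/scene0.png

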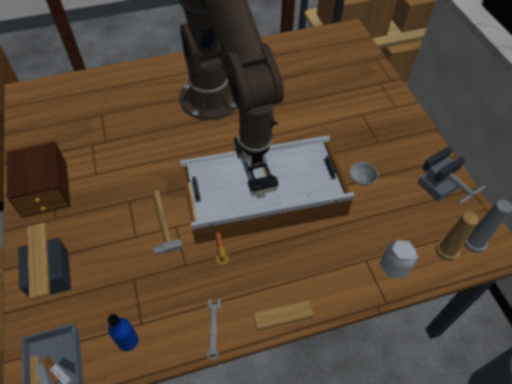

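View pics/side0.png

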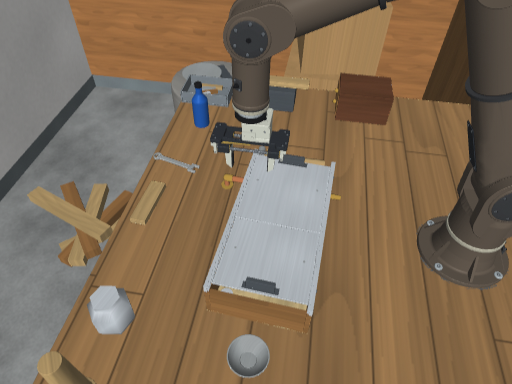

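The copper pipe (scene 222,250; side 230,182) comes out on the hammer side, so the cock is in the right half and the right door has to open. Its pull is at about scene (196,189) and side (293,160). I'll zoom in for accuracy.

Run:
```python
import cv2
a=cv2.imread("pics/scene0.png")[125:275,165:365];cv2.imwrite("pics/sc.png",cv2.resize(a,None,fx=4,fy=4,interpolation=cv2.INTER_CUBIC))
a=cv2.imread("pics/side0.png")[145:335,195:355];cv2.imwrite("pics/si.png",cv2.resize(a,None,fx=3,fy=3,interpolation=cv2.INTER_CUBIC))
```

```text
(no output)
```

View pics/sc.png

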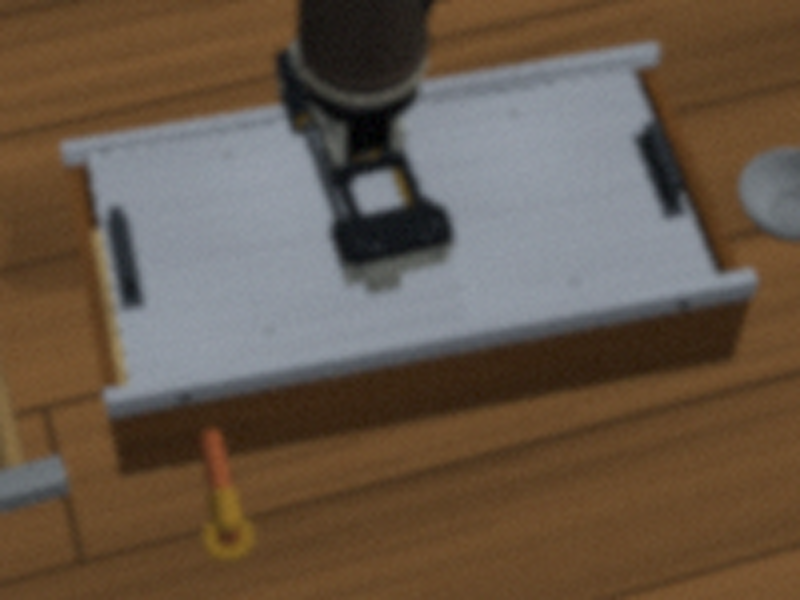

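View pics/si.png

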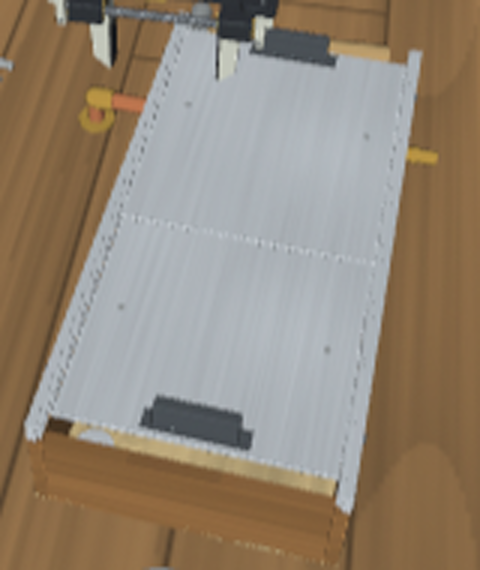

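Scene crop: rail corners are at about (62,145), (658,43), (755,275) and (106,395), with the right pull centred at (125,256) and the pipe foot flange at (228,537). Side crop: rail ends are at (28,425), (352,492) and (418,52), the right pull at (292,46), the pipe elbow at (98,97) and the nozzle at (422,156).

```bash
cat > h.py <<'E'
from cell import arm
import cv2,numpy as np
from scipy.optimize import least_squares
def proj(p,X):
    c=(p['R']@np.atleast_2d(X).T).T+p['t'];q=c@p['camera_matrix'].T;return q[:,:2]/q[:,2:]
def back(p,uv,z):
    d=p['R'].T@np.linalg.solve(p['camera_matrix'],[*uv,1]);o=-p['R'].T@p['t'];return o+d*(z-o[2])/d[2]
def W(b,P):
    P=np.atleast_2d(P);c,s=np.cos(b[2]),np.sin(b[2]);return np.c_[b[0]+c*P[:,0]-s*P[:,1],b[1]+s*P[:,0]+c*P[:,1],P[:,2]]
E
python3 - <<'E'
from h import *
sc,si=arm.camera_params("scene"),arm.camera_params("side")
a=lambda u,v:np.array([u/4+165-.4,v/4+125-.4]);b=lambda u,v:np.array([u/3+195-.3,v/3+145-.3])
O=[(sc,a(62,145),(-.13,-.26,.117)),(sc,a(658,43),(-.13,.26,.117)),(sc,a(755,275),(.13,.26,.117)),(sc,a(106,395),(.13,-.26,.117)),
(si,b(28,425),(.13,.26,.117)),(si,b(352,492),(-.13,.26,.117)),(si,b(418,52),(-.13,-.26,.117))]
f=lambda x:np.concatenate([(proj(p,W(x,X))[0]-u) for p,u,X in O])
r=least_squares(f,[.6,0,0],loss='soft_l1');x=r.x;print(x,np.round(f(x).reshape(-1,2),1).tolist())
def inv(w):
    c,s=np.cos(x[2]),np.sin(x[2]);d=w[:2]-x[:2];return np.round([c*d[0]+s*d[1],-s*d[0]+c*d[1]],4)
for n,p,u,z in [("rp",sc,a(125,256),.127),("rp",si,b(292,46),.127),("lp",sc,a(660,168),.117),("lp",si,b(195,420),.117),("foot",sc,a(228,537),.005),("footside",si,b(96,118),.005),("noz",si,b(422,156),.05)]:
    w=back(p,u,z);print(n,np.round(w,4),inv(w))
E
```

```text
[ 0.53335059  0.05936199 -0.06713542] [[-0.5, -0.5], [-0.6, -0.7], [0.8, 1.0], [0.1, 2.1], [-1.0, -0.5], [0.9, 1.7], [0.8, -0.8]]
rp [ 0.5227 -0.1658  0.127 ] [ 0.0045 -0.2254]
rp [ 0.5185 -0.1611  0.127 ] [-1.00e-04 -2.21e-01]
lp [0.554  0.2777 0.117 ] [0.006  0.2192]
lp [0.5495 0.2836 0.117 ] [0.0011 0.2248]
foot [ 0.7234 -0.1404  0.005 ] [ 0.2031 -0.1866]
footside [ 0.7254 -0.1405  0.005 ] [ 0.205  -0.1866]
noz [ 0.3711 -0.103   0.05  ] [-0.151  -0.1729]
```

Call:
send_rows:
  increments:
    - [0,[0,0,0],[0,0,0.067]]
    - [0,[-4,-2,0],[0,0,0]]
    - [0,[-4,-2,0],[0,0,0]]
    - [0,[-4,-2,0],[0,0,0]]
    - [0,[-4,-2,0],[0,0,0]]

```text
clock: 0.6
position: [0.5332, -0.1556, 0.2264]
ee_rot: [-2.294, -2.146, 0.001]
force: [0.7, -0.7, 0.3]
width: 0.612
gripper_force: 0.0
```

Call:
send_rows:
  increments:
    - [0,[-4,-1.5,0],[0,0,0]]
    - [0,[-0.8,0,2],[0,0,0]]
    - [0,[0,0,2],[0,0,0]]
    - [0,[0,0,0],[0,0,0]]
    - [0,[0,0,0],[0,0,0]]

```text
clock: 1.1
position: [0.5162, -0.2008, 0.1867]
ee_rot: [-2.293, -2.146, 0.001]
force: [-0.1, 0.4, 0.0]
width: 0.18
gripper_force: 0.0
```

```bash
cat >> h.py <<'E'
B=[0.53335,0.05936,-0.06714]
def inv(w,x=B):
    c,s=np.cos(x[2]),np.sin(x[2]);d=np.array(w[:2])-x[:2];return np.round([c*d[0]+s*d[1],-s*d[0]+c*d[1],w[2]],4)
def st():
    s=arm.observe();print(round(s['clock'],2),'box',inv(s['position']),'F',np.round(s['force'],1),'w',s['width'],np.round(s['ee_rot'],3))
E
python3 -c "
from h import *
st();p=arm.camera_params('wrist');print(-p['R'].T@p['t']);cv2.imwrite('pics/w1.png',arm.get_image('wrist')[:,:,::-1])"
```

```text
1.1 box [ 0.0003 -0.2607  0.1867] F [-0.1  0.4  0. ] w 0.1796253812459997 [-2.293e+00 -2.146e+00  1.000e-03]
[ 0.52155809 -0.12348878  0.34475186]
```

View pics/w1.png

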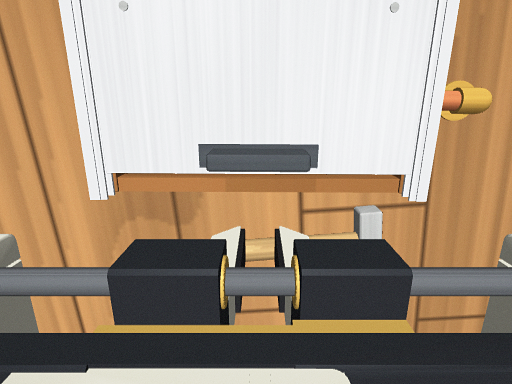

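The wrist view shows the tool square to the box. The pull spans about (200–318, 158), just inboard of the fingers. I'll lower beside it and push.

Call:
send_rows:
  increments:
    - [0,[0,0,3],[0,0,0]]
    - [0,[0,0,3.4],[0,0,0]]
    - [0,[0,0,0],[0,0,0]]
    - [0,[1,0,0],[0,0,0]]
    - [0,[1,0,0],[0,0,0]]

```text
clock: 1.65
position: [0.519, -0.1807, 0.1247]
ee_rot: [2.293, 2.144, 0.002]
force: [-0.5, -4.6, 0.3]
width: 0.007
gripper_force: 6.9
```

Call:
send_rows:
  increments:
    - [0,[1,0,0],[0,0,0]]
    - [0,[1,0,0],[0,0,0]]
    - [0,[1,0,0],[0,0,0]]
    - [0,[1,0,0],[0,0,0]]
    - [0,[1,0,0],[0,0,0]]

```text
clock: 2.15
position: [0.5213, -0.1306, 0.123]
ee_rot: [2.294, 2.145, 0.001]
force: [1.1, -3.4, 1.8]
width: 0.004
gripper_force: 1.5
```

Call:
send_rows:
  increments:
    - [0,[1,0,0],[0,0,0]]
    - [0,[1,0,0],[0,0,0]]
    - [0,[1,0,0],[0,0,0]]
    - [0,[1,0,0],[0,0,0]]
    - [0,[1,0,0],[0,0,0]]

```text
clock: 2.65
position: [0.5245, -0.0807, 0.1227]
ee_rot: [2.295, 2.146, 0.0]
force: [1.9, -2.2, 0.1]
width: 0.005
gripper_force: 1.5
```

Call:
send_rows:
  increments:
    - [0,[1,0,0],[0,0,0]]
    - [0,[1,0,0],[0,0,0]]
    - [0,[1,0,0],[0,0,0]]
    - [0,[1,0,0],[0,0,0]]
    - [0,[0,0,0],[0,0,0]]

```text
clock: 3.15
position: [0.5267, -0.0392, 0.1225]
ee_rot: [-2.291, -2.148, -0.0]
force: [0.2, 0.1, -0.5]
width: 0.004
gripper_force: 0.0
```

Call:
send_rows:
  increments:
    - [0,[0.5,0,0],[0,0,0]]
    - [0,[0.5,0,0],[0,0,0]]
    - [0,[0.5,0,0],[0,0,0]]
    - [0,[0.3,0,0],[0,0,0]]
    - [0,[0,0,0],[0,0,0]]

```text
clock: 3.65
position: [0.528, -0.0228, 0.1226]
ee_rot: [-2.293, -2.146, 0.0]
force: [0.2, -1.1, 0.2]
width: 0.008
gripper_force: 0.0
```

Call:
send_rows:
  increments:
    - [0,[0.3,0,0],[0,0,0]]
    - [0,[0.3,0,0],[0,0,0]]
    - [0,[0.2,0,0],[0,0,0]]

```text
clock: 3.95
position: [0.5281, -0.022, 0.1227]
ee_rot: [2.297, 2.137, -0.008]
force: [-3.0, -26.0, 2.9]
width: 0.004
gripper_force: 13.0
```

The force rose to 26 N, so the door is at its stop. I'll back off and look into the opening.

Call:
send_rows:
  increments:
    - [0,[-1.5,0,0],[0,0,0]]
    - [0,[-2,0,-2],[0,0,0]]
    - [0,[-3,0,-3],[0,0,0]]
    - [0,[-3,0,-3],[0,0,0]]
    - [0,[-3,0,0],[0,0,0]]

```text
clock: 4.45
position: [0.523, -0.1416, 0.207]
ee_rot: [2.29, 2.143, 0.009]
force: [-0.1, 0.2, -1.2]
width: 0.007
gripper_force: 0.0
```

Call:
send_rows:
  increments:
    - [0,[-4,0,0],[0,0,0]]
    - [0,[-1,0,0],[0,0,0]]
    - [0,[0,0,0],[0,0,0]]
    - [0,[0,0,0],[0,0,0]]

```text
clock: 4.85
position: [0.5174, -0.1888, 0.2026]
ee_rot: [-2.293, -2.146, -0.002]
force: [0.8, 0.1, -1.1]
width: 0.005
gripper_force: 0.0
```

```bash
python3 -c "
from h import *
import json
st();p=arm.camera_params('wrist');json.dump({k:np.array(v).tolist() for k,v in p.items()},open('p2.json','w'));cv2.imwrite('pics/w2.png',arm.get_image('wrist')[:,:,::-1])"
```

```text
4.85 box [ 0.0007 -0.2487  0.2026] F [ 0.8  0.1 -1.1] w 0.004582692842472098 [-2.293e+00 -2.146e+00 -2.000e-03]
```

View pics/w2.png

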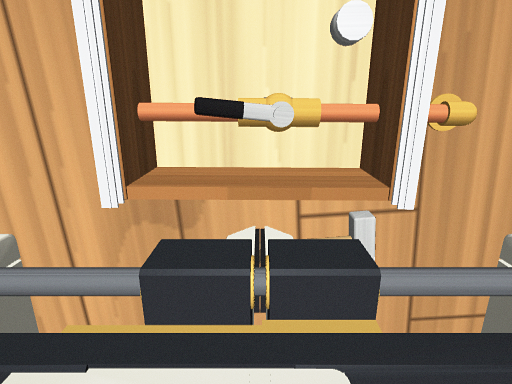

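The cock is visible: its axis is at about (283,114), the lever runs left to its tip at (196,105), and the door is out of view, so open. Next I'll back-project these.

```bash
python3 -c "
from h import *
import json
p={k:np.array(v) for k,v in json.load(open('p2.json')).items()}
A=inv(back(p,(283,113),.084));T=inv(back(p,(196,103),.084));print(A,T,np.hypot(*(T-A)[:2]),np.arctan2((T-A)[1],-(T-A)[0]))
print(inv(back(p,(240,186),.093)))"
```

```text
[ 0.021  -0.1812  0.084 ] [-0.0538 -0.173   0.084 ] 0.07524812290017606 0.10918965545319796
[-0.0167 -0.2443  0.093 ]
```

```bash
python3 -c "
from h import *
A=np.array([.021,-.181])
th=np.r_[np.arange(.1,1.5,.14),1.57,1.65]
P=[]
for t in th:
    u=np.array([-np.cos(t),np.sin(t)]);m=np.array([np.sin(t),np.cos(t)])
    P.append(A+.05*u-(.007+.019*np.sin(t)+.0095*np.cos(t))*m)
P=np.array(P);print(np.round(P[[0,-2,-1]],4));print(np.c_[th[1:],np.round(np.diff(P,axis=0)[:,::-1]*100,1)])"
```

```text
[[-0.0306 -0.1943]
 [-0.005  -0.131 ]
 [-0.0002 -0.1292]]
[[ 0.24  0.5  -0.2 ]
 [ 0.38  0.6  -0.1 ]
 [ 0.52  0.6  -0.1 ]
 [ 0.66  0.7   0.  ]
 [ 0.8   0.7   0.1 ]
 [ 0.94  0.7   0.2 ]
 [ 1.08  0.7   0.4 ]
 [ 1.22  0.7   0.5 ]
 [ 1.36  0.6   0.6 ]
 [ 1.57  0.7   1.1 ]
 [ 1.65  0.2   0.5 ]]
```

Call:
send_rows:
  increments:
    - [0,[2,-1.6,0],[0,0,0]]
    - [0,[2.1,-1.6,0],[0,0,0]]
    - [0,[0,0,3],[0,0,0]]
    - [0,[0,0,3],[0,0,0]]
    - [0,[0,0,0],[0,0,0]]

```text
clock: 5.4
position: [0.4857, -0.1446, 0.1399]
ee_rot: [-2.287, -2.146, 0.005]
force: [-0.2, 0.2, 0.6]
width: 0.002
gripper_force: 0.0
```

Call:
send_rows:
  increments:
    - [0,[0,0,2.5],[0,0,0]]
    - [0,[0,0,2.5],[0,0,0]]
    - [0,[0,0,2.3],[0,0,0]]
    - [0,[0,0,0],[0,0,0]]
    - [0,[0,0,0],[0,0,0]]

```text
clock: 5.9
position: [0.4885, -0.1467, 0.0708]
ee_rot: [2.294, 2.147, 0.001]
force: [0.4, -0.4, -0.3]
width: 0.002
gripper_force: 0.0
```

```bash
python3 -c "
from h import *
st()"
```

```text
5.9 box [-0.0309 -0.2086  0.0708] F [ 0.4 -0.4 -0.3] w 0.0020876433437463852 [2.294e+00 2.147e+00 1.000e-03]
```

As planned. Pushing along the arc.

Call:
send_rows:
  increments:
    - [0,[0.7,0,0],[0,0,0]]
    - [0,[0.7,0,0],[0,0,0]]
    - [0,[0.5,-0.2,0],[0,0,0]]
    - [0,[0.6,-0.1,0],[0,0,0]]
    - [0,[0.6,-0.1,0],[0,0,0]]

```text
clock: 6.4
position: [0.4869, -0.1165, 0.0708]
ee_rot: [2.293, 2.143, 0.002]
force: [1.3, -5.9, 2.6]
width: 0.003
gripper_force: 2.2
```

Call:
send_rows:
  increments:
    - [0,[0.7,0,0],[0,0,0]]
    - [0,[0.7,0.1,0],[0,0,0]]
    - [0,[0.7,0.2,0],[0,0,0]]
    - [0,[0.7,0.4,0],[0,0,0]]
    - [0,[0.7,0.5,0],[0,0,0]]

```text
clock: 6.9
position: [0.4999, -0.0812, 0.0696]
ee_rot: [-2.294, -2.145, 0.001]
force: [-2.0, -3.3, 0.7]
width: 0.005
gripper_force: 1.6
```

Call:
send_rows:
  increments:
    - [0,[0.6,0.6,0],[0,0,0]]
    - [0,[0.4,0.6,0],[0,0,0]]
    - [0,[0.2,0.5,0],[0,0,0]]
    - [0,[0,0.3,0],[0,0,0]]
    - [0,[0,0,0],[0,0,0]]

```text
clock: 7.4
position: [0.5205, -0.0702, 0.0694]
ee_rot: [-2.292, -2.145, 0.001]
force: [-4.6, 2.5, 0.8]
width: 0.001
gripper_force: 2.2
```

```bash
python3 -c "
from h import *
st()"
```

```text
7.4 box [-0.0042 -0.1301  0.0694] F [-4.6  2.5  0.8] w 0.0010618108124211027 [-2.292e+00 -2.145e+00  1.000e-03]
```

Call:
send_rows:
  increments:
    - [0,[0,0.2,0],[0,0,0]]
    - [0,[0,0.2,0],[0,0,0]]
    - [0,[0,0.2,0],[0,0,0]]
    - [0,[0,0,0],[0,0,0]]

```text
clock: 7.8
position: [0.521, -0.0702, 0.0689]
ee_rot: [-2.287, -2.14, 0.011]
force: [-21.9, 4.4, 18.2]
width: 0.007
gripper_force: 11.6
```

The lever is at its stop (22 N, no further motion). I'll back off, lift clear and check.

Call:
send_rows:
  increments:
    - [0,[-0.3,-1,0],[0,0,0]]
    - [0,[-1,-1.5,0],[0,0,0]]
    - [0,[0,0,-3],[0,0,0]]
    - [0,[0,0,-4],[0,0,0]]
    - [0,[0,0,-4],[0,0,0]]

```text
clock: 8.3
position: [0.5015, -0.0829, 0.1812]
ee_rot: [2.295, 2.145, 0.001]
force: [0.8, 0.6, 0.3]
width: 0.006
gripper_force: 0.0
```

Call:
send_rows:
  increments:
    - [0,[-4,1,-2],[0,0,0]]
    - [0,[-4,1,0],[0,0,0]]
    - [0,[-3,0,0],[0,0,0]]
    - [0,[0,0,0],[0,0,0]]
    - [0,[0,0,0],[0,0,0]]

```text
clock: 8.8
position: [0.5142, -0.1944, 0.1998]
ee_rot: [2.296, 2.143, 0.001]
force: [-0.0, 1.0, -0.1]
width: 0.001
gripper_force: 0.0
```

```bash
python3 -c "
from h import *
st();a=arm.get_image('wrist')[:,:,::-1];b=arm.get_image('scene')[:,:,::-1]
b=cv2.resize(b[125:275,165:365],(400,300),interpolation=cv2.INTER_CUBIC)
cv2.imwrite('pics/f.png',np.hstack([cv2.resize(a,(400,300)),b]))"
```

```text
8.8 box [-0.0021 -0.2545  0.1998] F [-0.   1.  -0.1] w 0.0005092755947410703 [2.296e+00 2.143e+00 1.000e-03]
```

View pics/f.png

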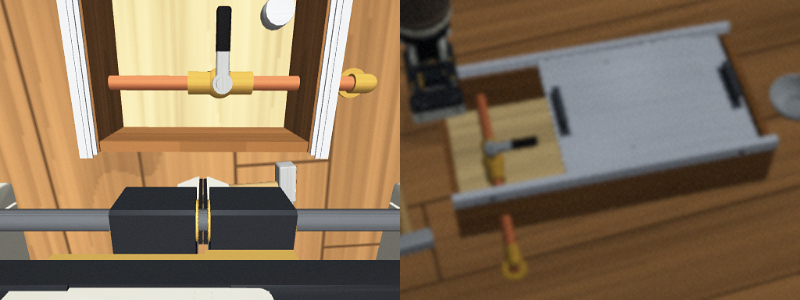

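The lever lies across the pipe, from (221,84) to (223,8) in the wrist half. The right door is open at its stop, the left pull and the tin are unmoved, and the robot is clear.

```bash
python3 -c "
from cell import arm
print(arm.sign_off())"
```

```text
the job is handed in; nothing more can be done
None
```

The job is handed in: the right door is open at its stop, the gas cock's lever is against its stop across the pipe, the arm is clear of everything, and the last picture showed the left door and loose items in view unmoved (the sign-off returned no verdict).

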